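# Wedge a sharpening stone flush in its holder and hold it there

## Task

Take the wooden wedge out of its rest, turn it about its upright axis so that its sloped face is towards the leaning block of the stone holder, and slide it thin end down into the one slot behind the sliding jaw that is wide enough for it. Press it down firmly, so that it drives the jaw and the sharpening stone squarely flush against the holder's far fence, and finish while still gripping the wedge and holding it pressed tight, without letting go. Leave the hammer, the spool and the jar alone.

Things in the scene. Friction and masses are not known exactly. Their poses are not given: they have to be found in the camera images.
- wedge: Loose wooden wedge, about 80 g, standing thin end down in its rest, 36 mm wide (its y), 117 mm tall (z up). Origin: middle of the lower edge of its flat upright face. The flat face is the plane x=0 and looks to +x; the opposite face (-x side) slopes: the wedge is 12 mm thick at the tip and thickens evenly to 27.3 mm at z=62 mm (0.247 mm per mm, 13.9 degrees). From z=62 to z=117 mm it is a plain block handle, x from -27.3 to 0 mm and 36 mm wide.
- wedge_grip (a point): Middle of the wedge's handle, 95 mm above the tip, 13.65 mm behind the flat face; axes as the wedge. The handle can be gripped across its 36 mm width (y) or its 27 mm thickness (x). Sliding down the leaning block the wedge moves 0.247 mm towards the jaw per mm down; friction is high, so lead it that way as it goes down (a stiff, purely vertical push may stall on the block). 10 to 15 N downwards makes it tight.
- rest: Fixed wooden stand 70 x 64 mm, 46 mm high, with a pocket (floor 10 mm above the bench) in which the wedge stands loosely with about 1 mm play; the rest's x and y axes are parallel to the wedge's at the start. Lift the wedge straight up 40 mm to clear it.
- holder: Fixed wooden stone holder on the bench: board 170 (x) x 152 mm (y), 12 mm thick, x from -92 to 78 mm; origin on the bench. On the board from the -x end to the +x end: two stop blocks side by side, the slots, the sliding jaw, the stone, and the far fence (20 mm thick, 20 mm high above the board, its face towards the stone at x=46 mm). Side rails 14 mm high above the board.
- jaw: Sliding jaw, dark wooden upright bar 124 mm long (y), 22 mm thick, 62 mm high above the board. It slides along the holder's x only, with about 1 N of friction, and stays where left. Origin: middle of the lower edge of its upright face towards the blocks (the plane x=0 of its frame), at board level. That face is at holder x=-36 mm when the stone is clamped flush; at the start 3.5 to 6 mm short of that.
- stone: Loose grey sharpening stone 60 (x) x 120 (y) x 25 mm, about 0.3 kg, lying flat on the board between jaw and fence, a little off the fence and slightly askew at the start. Origin: centre of its underside. Flush against the fence its origin is at holder x=16 mm with its axes parallel to the holder's.
- wide_block: Fixed stop block 58 mm wide (y), 62 mm high above the board, whose face towards the jaw leans away from the jaw by 13.9 degrees, the same taper as the wedge. Its slot is flared and takes the wedge. Origin: middle of the lower edge of that face, at board level, at holder x=-45 mm and holder y=+32 or -32 mm; axes as the holder. With the jaw flush the slot is 9 mm wide at the board and 24 mm at the mouth, and the wedge is tight with its tip about 12 mm above the board.
- narrow_block: Fixed stop block of the same width and height with an upright face; its slot is never wider than 9 mm, too narrow for the wedge's 12 mm tip. Origin: middle of the lower edge of that face, beside the wide block at holder x=-45 mm.
- hammer: Hammer about 240 mm long lying on the bench; leave alone.
- spool: Thread spool, 48 mm across, 50 mm tall, standing; leave alone.
- jar: Closed glue jar, 64 mm across, 85 mm tall, standing; leave alone.
There are look-alikes about, which are no part of the job. There is more than one size of the holder; the job needs the middle-sized. There is more than one size of the wedge; the job needs the larger.

How it is judged:
On the way, in this order (a step that is already met when the one before it is completed fails the run):
1. the wedge is lifted out of its rest, its tip more than 55 mm above the bench (height (world z) of wedge above 0.055 m), for 0.1 s.
2. the wedge's tip is inside the wide slot, at least 10 mm below the block's top, sloped face towards the block (z of wedge in the frame of wide_block below 0.052 m and x of wedge in the frame of wide_block between -0.006 and 0.012 m and y of wedge in the frame of wide_block between -0.02 and 0.02 m and x of stone in the frame of wedge above 0.02 m), for 0.1 s.
At the end, for the whole second after the job is handed in: Stone flat, within 1.4 mm of the fence and 0.015 rad of square, jaw pressing it over 1.5 N; wedge upright (0.12 rad) in the wide slot, slope to the leaning block, tip 3 to 22 mm above the board, pressing jaw (2 N) and block (1.5 N); fingers still on the wedge (2 N); all still (x of stone in the frame of holder above 0.0146 m and angle between the x axis of stone and the x axis of holder, either way round below 0.015 rad and z of stone in the frame of holder below 0.015 m and contact force between jaw and stone above 1.5 N and contact force between wedge and jaw above 2 N and contact force between wedge and wide_block above 1.5 N and contact force between the fingers and wedge above 2 N and z of wedge in the frame of wide_block between 0.003 and 0.022 m and y of wedge in the frame of wide_block between -0.02 and 0.02 m and x of wedge in the frame of wide_block above 0 m and x of stone in the frame of wedge above 0.02 m and angle between wedge's own z axis and vertical below 0.12 rad and linear speed of each of wedge, stone below 0.01 m/s); the arm keeps its last pose, push and grip.
It fails at once if the hammer is moved more than 30 mm (distance of hammer from where it was at the start of the episode above 0.03 m).
It fails at once if the spool is moved more than 30 mm (distance of spool from where it was at the start of the episode above 0.03 m).
It fails at once if the jar is moved more than 30 mm (distance of jar from where it was at the start of the episode above 0.03 m).
It also fails if it takes over 42 s, if anything falls off the work surface, if the arm or the gripper's body presses on something with over 40 N, if the wrist force passes 120 N, or if a joint passes its speed limit or range.

## Robot

A 6-joint arm with a two-finger parallel gripper is mounted at the origin on the work surface. World frame = base frame: x ahead of the robot, y to its left, z up, the work surface at z = 0. Lengths are in m, angles in rad, forces in N, time in s.
With the tool pointing down it reaches from about 0.25 to 0.775 m from the base axis. Payload 8.9 kg.
Tool frame: the origin (TCP) lies midway between the tips of the shut fingers; the grasp point (between the pads) lies 19 mm behind it (ctrl.grip_point_offset is the distance from the TCP to the grasp point, in m); y points along the fingers, z is the direction in which the jaws open and shut, and the axes are right-handed (so a half turn about y gives the same grasp; the last joint's range is limited). The gripper opens to 85 mm and grips with 20 to 120 N. Pads are 22 mm wide; open, the fingers measure 114 mm over their backs; the gripper's body (76 mm by 85 mm) begins 54 mm behind the grasp point. The pads swing forward as they close: fully open they stand 13 mm farther back than shut.
Start: joints at [-1.396, 0.291, -0.153, 1.127, 0, 1.431], TCP at [0.162, -0.499, 0.231] pointing down, gripper open.
Joint ranges: [-2.52, 2.52], [-0.91, 1.74], [-1.3, 1.37], [-1.96, 2.02], [-1.52, 1.47], [-3.14, 3.14]. Speed limits (rad/s): [2.22, 2.22, 2.79, 3.14, 3.14, 3.14].

## Interface

Orientations are given as a unit quaternion [w, x, y, z].
In Python, from rig import ctrl, gripper_to, ik, sensors, vision, order gives the robot as it stands. Calls block until the motion is done:
- ctrl.movep(position, orientation): joint-space move of the TCP to a pose.
- ctrl.move_linear(position, rate=0.15, frame=None, threshold=None): straight line of the TCP; frame=None keeps the orientation; rate is the mean speed in m/s. With threshold (N) it stops when the force on the tool has changed by that much, and returns True; else False.
- ctrl.movej(angles): joint-space move.
- gripper_to(opening): finger opening in m; the grip force is fixed at half the most; returns when the fingers have stopped.
- ctrl.pause(seconds).
- ik(position, orientation): joint angles nearest the present ones, or None.
- sensors.read_state(): the state.
- vision.get_image(name): name is "scene" or "top" or "wrist"; returns a dict with "color" (480x640x3 uint8, red, green, blue), "range_z" (480x640 float32, m along the optical axis (not along the pixel's ray), 0 where there is no reading), "fov_y" (degrees; the focal length in pixels is half the picture's height over the tangent of half this angle, whatever the lens; pixels are square), "cx", "cy" (the principal point, pixels), "distortion" ([k1, k2, p1, p2, k3] as OpenCV has them; the pictures are not rectified), "cam_to_world" (4x4, takes a point from camera to world coordinates); the wrist camera has in their place "mount" (4x4, takes a point from camera to tool coordinates, whose origin is the TCP and whose axes are the tool frame's). Camera axes: x right, y up, looking along -z (the intrinsics and any distortion apply to the point x, -y, -z); pixel columns grow to the right and rows downward; lengths in m; the calibration is good to about 2 mm. A picture is of the moment at which its call begins: read the wrist's pose just before it.
A pose or a line that the arm cannot do raises ctrl.PlanningError and nothing moves.
- order.sign_off(): hands the job in, once; it reports no verdict.
The state is a dict: "clock": time; "q": joint angles; "dq": joint speeds; "joint_torque": joint torques, N m; "tool_pos": TCP position; "orientation": TCP orientation; "contact_force": force on the tool from outside, world axes, zero at the start; "wrist_torque": the same for the moment, N m; "opening": finger opening in m.
Only numpy, scipy, OpenCV 4.12 (cv2) and the standard library are available. Lean on these libraries where they do the work, as an engineer would, in place of code of your own. Each camera call takes 0.05 s, during which the arm holds its last target.

## Working session

There is one attempt and no reset: what is moved stays moved. The work goes in short steps, each a Python script; the robot and the scene stay as the last script left them, time stands still between calls to the robot, and variables do not carry over. Pictures are saved under pics/ and viewed, and the job is handed in when it is done.

```bash
ls; mkdir -p pics
python3 - <<'E'
from rig import ctrl, gripper_to, ik, sensors, vision, order
import cv2, numpy as np, pickle
s=sensors.read_state(); print(s['clock'],s['tool_pos'],s['orientation'],s['opening'])
for n in ['scene','top','wrist']:
    s=sensors.read_state(); d=vision.get_image(n); d['state']=s
    pickle.dump(d,open(f'{n}0.pkl','wb')); cv2.imwrite(f'pics/{n}0.png',d['color'][:,:,::-1])
    print(n,d['fov_y'],d['cx'],d['cy'],d['distortion'],d.get('cam_to_world',d.get('mount')))
E
```

```text
pics
0.0 [ 0.16197288 -0.49893957  0.23073615] [ 0.11047718 -0.11048904  0.69888177 -0.6979622 ] 0.08531028756470051
scene 46.444213219216095 318.16365072229314 225.63412569795648 [-0.11356858  0.          0.          0.          0.        ] [[ 0.68940523 -0.45205041  0.56601312  1.25495768]
 [ 0.72408762  0.40801356 -0.55607738 -0.73981226]
 [ 0.02043398  0.79320575  0.60861079  0.93809873]
 [ 0.          0.          0.          1.        ]]
top 53.64614642945819 318.72961122859186 237.39755520728795 [0.01907496 0.         0.         0.         0.        ] [[ 0.02636294  0.99870954 -0.043408    0.45374668]
 [-0.99949365  0.02555996 -0.01895084  0.00525605]
 [-0.01781688  0.04388562  0.99887768  1.09069901]
 [ 0.          0.          0.          1.        ]]
wrist 71.21496607624755 316.83399558620664 237.0456352324356 [-0.04714332  0.          0.          0.          0.        ] [[-2.88275505e-05 -9.55004247e-01 -2.96592123e-01 -7.58607969e-02]
 [-1.54369272e-05  2.96592123e-01 -9.55004247e-01 -1.43398600e-01]
 [ 9.99999999e-01 -2.29519621e-05 -2.32923555e-05 -1.62798946e-03]
 [ 0.00000000e+00  0.00000000e+00  0.00000000e+00  1.00000000e+00]]
```

View pics/scene0.png

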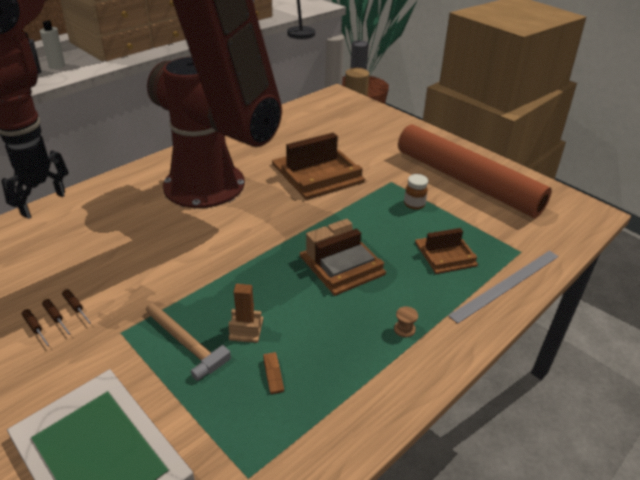

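View pics/top0.png

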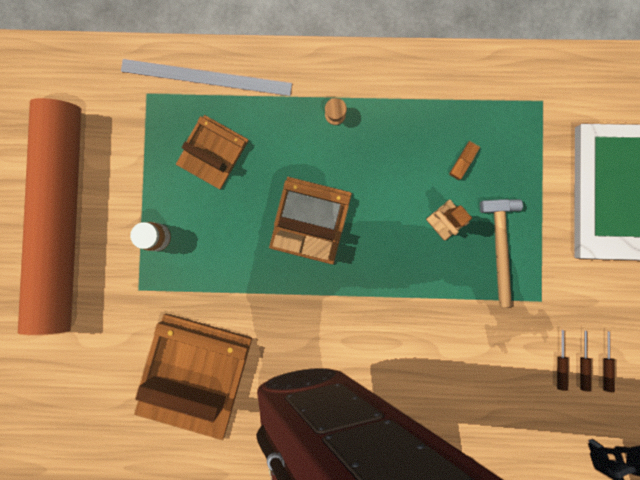

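The pictures show three holders: small at top (212,150), one with a stone at (311,220), and large at (195,375). The middle-sized one, which also has the stone and two stop blocks, is at (311,220). There are two wedges: one standing in a rest at (450,218), and a shorter one lying at (465,160). The standing one is the one meant, as the text says it stands in its rest. I'll confirm both in enlarged crops.

Run:
```python
import cv2, numpy as np
t=cv2.imread('pics/top0.png'); s=cv2.imread('pics/scene0.png')
a=cv2.resize(t[170:275,255:370],(400,365),interpolation=cv2.INTER_CUBIC)
b=cv2.resize(t[130:250,410:530],(400,400),interpolation=cv2.INTER_CUBIC)[:365]
cv2.imwrite('pics/crop1.png',np.hstack([a,b]))
a=cv2.resize(s[210:300,290:400],(400,327),interpolation=cv2.INTER_CUBIC)
b=cv2.resize(s[270:400,200:300],(308,400),interpolation=cv2.INTER_CUBIC)[:327]
cv2.imwrite('pics/crop2.png',np.hstack([a,b]))
```

```text
(no output)
```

View pics/crop1.png

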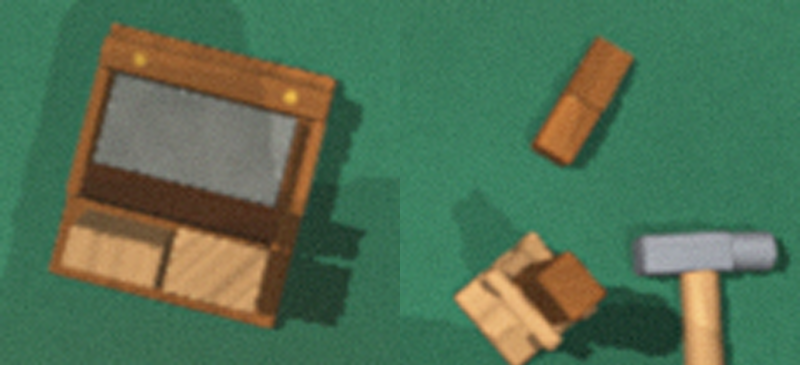

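View pics/crop2.png

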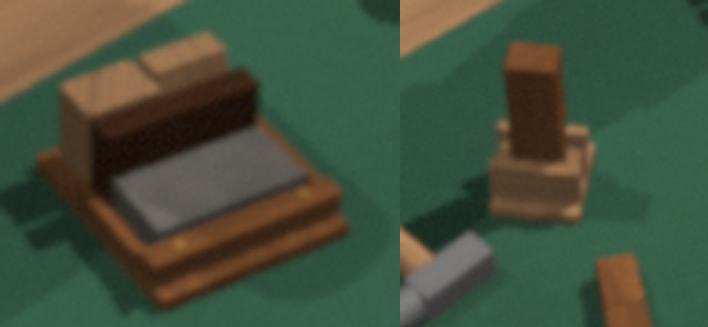

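Crops: the holder at (311,220) has its wide block on the left (275–300,243), since its leaning dark face is visible from above. That is the world +y side, so holder y=+32. The standing wedge is taller than the lying one (about 117 mm, to be checked by depth). Next: coarse positions.

```bash
cat > h.py <<'E'
import numpy as np, cv2, pickle
from scipy.spatial.transform import Rotation as R
def q2m(q): return R.from_quat([q[1],q[2],q[3],q[0]]).as_matrix()
def m2q(m):
    q=R.from_matrix(m).as_quat(); return np.array([q[3],q[0],q[1],q[2]])
def T(d):
    if 'cam_to_world' in d: return np.array(d['cam_to_world'])
    M=np.eye(4); M[:3,:3]=q2m(d['state']['orientation']); M[:3,3]=d['state']['tool_pos']; return M@np.array(d['mount'])
def K(d):
    f=240/np.tan(np.radians(d['fov_y'])/2); return np.array([[f,0,d['cx']],[0,f,d['cy']],[0,0,1]])
def rays(d,uv):
    n=cv2.undistortPoints(np.array(uv,float).reshape(-1,1,2),K(d),np.array(d['distortion'])).reshape(-1,2)
    r=np.c_[n[:,0],-n[:,1],-np.ones(len(n))]; return r
def onplane(d,uv,z):
    t=T(d); r=rays(d,uv)@t[:3,:3].T; o=t[:3,3]; return o+r*((z-o[2])/r[:,2])[:,None]
def cloud(d):
    v,u=np.mgrid[:480,:640]; r=rays(d,np.c_[u.ravel(),v.ravel()]); t=T(d)
    p=(r*d['range_z'].reshape(-1,1))@t[:3,:3].T+t[:3,3]; return p.reshape(480,640,3)
def down(yaw):
    # tool y down; tool z (jaw opening) along (cos yaw, sin yaw)
    z=np.array([np.cos(yaw),np.sin(yaw),0]); y=np.array([0,0,-1.]); x=np.cross(y,z)
    return np.c_[x,y,z]
def load(n): return pickle.load(open(n,'rb'))
E
python3 - <<'E'
from h import *
d=load('top0.pkl'); c=cloud(d); np.set_printoptions(precision=4,suppress=True)
for u,v in [(280,240),(320,247),(311,208),(300,220),(290,230),(288,183),(350,195),(458,215),(440,222),(465,160),(212,150),(195,350),(500,207),(150,237),(335,105),(400,150)]: print((u,v),c[v,u])
d=load('wrist0.pkl');print(q2m(d['state']['orientation']))
E
```

```text
(280, 240) [0.4902 0.1075 0.0745]
(320, 247) [0.4775 0.0213 0.0722]
(311, 208) [0.5645 0.0442 0.0382]
(300, 220) [0.5373 0.068  0.0365]
(290, 230) [0.5158 0.0916 0.012 ]
(288, 183) [0.6204 0.0976 0.0313]
(350, 195) [ 0.5992 -0.043   0.0119]
(458, 215) [ 0.5479 -0.2561  0.1302]
(440, 222) [ 0.5428 -0.2488  0.0085]
(465, 160) [ 0.6834 -0.2998  0.0204]
(212, 150) [0.6964 0.2775 0.0078]
(195, 350) [0.2396 0.2976 0.0141]
(500, 207) [ 0.5781 -0.3768  0.0264]
(150, 237) [0.4891 0.3833 0.0858]
(335, 105) [ 0.7938 -0.0033  0.0496]
(400, 150) [ 0.7078 -0.1563  0.0003]
[[-0.9512 -0.0002  0.3086]
 [-0.3086  0.0012 -0.9512]
 [-0.0002 -1.     -0.0012]]
```

Run:
```python
from rig import ctrl, gripper_to, ik, sensors, vision, order
from h import *
q=sensors.read_state()['orientation']
def shot(n):
    s=sensors.read_state(); d=vision.get_image('wrist'); d['state']=s
    pickle.dump(d,open(n+'.pkl','wb')); cv2.imwrite(f'pics/{n}.png',d['color'][:,:,::-1])
for n,p in [('w_wedge',[0.56,-0.25,0.29]),('w_hold',[0.54,0.06,0.24])]:
    ctrl.movep(p,q if n=='w_wedge' else m2q(down(-1.57))); print(sensors.read_state()['clock']); shot(n)
    if n=='w_wedge':
        d=vision.get_image('top'); cv2.imwrite('pics/x.png',d['color'][:,:,::-1])
```

```text
1.875
3.175
```

View pics/w_wedge.png

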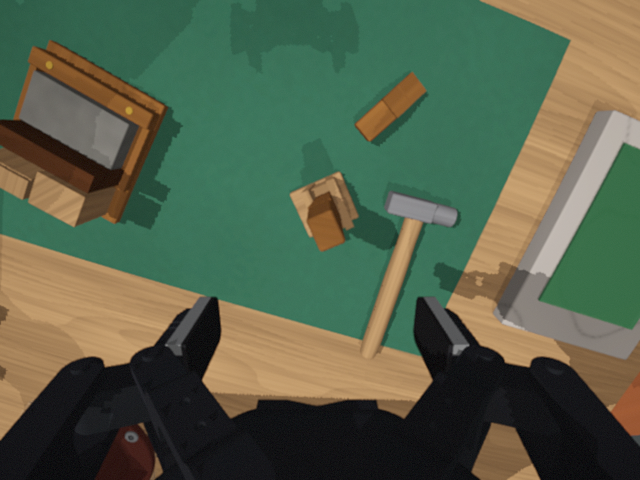

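View pics/w_hold.png

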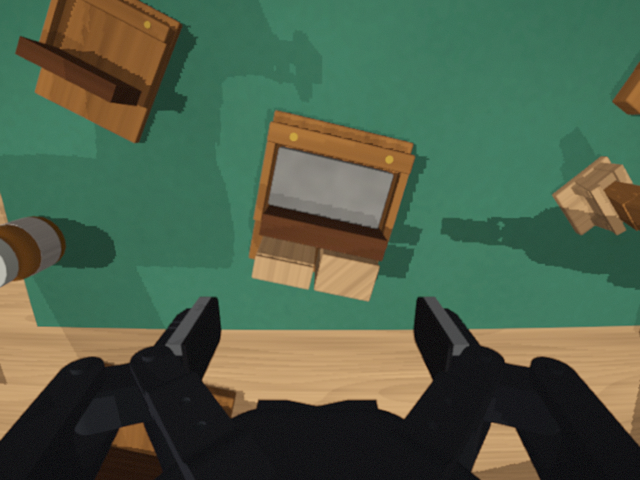

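Run:
```python
from h import *
np.set_printoptions(precision=4,suppress=True)
a=load('w_wedge.pkl'); b=load('w_hold.pkl')
A=cv2.resize(a['color'][155:265,270:380],(400,400),interpolation=cv2.INTER_CUBIC)
B=cv2.resize(b['color'][100:310,235:430],(371,400),interpolation=cv2.INTER_CUBIC)
cv2.imwrite('pics/crop3.png',np.hstack([A,B])[:,:,::-1])
# depth noise test on plane
for d in (a,b):
    c=cloud(d); p=c[20:60,330:420] if d is b else c[60:130,200:290]
    z=p[...,2][d['range_z'][20:60,330:420]>0] if d is b else p[...,2]; print(z.mean(),z.std())
c=cloud(b)
def rect(mask,name,d=b):
    m=mask.astype(np.uint8); n,l,s,_=cv2.connectedComponentsWithStats(m); 
    for i in range(1,n):
        if s[i,4]>150:
            p=cloud(d)[l==i]; r=cv2.minAreaRect((p[:,:2]*1000).astype(np.float32)); print(name,s[i],r,p[:,2].mean())
roi=np.zeros((480,640),bool); roi[100:310,235:430]=1
hi=roi&(np.abs(c[...,2]-.074)<.008); rect(hi,'hi')
hsv=cv2.cvtColor(b['color'],cv2.COLOR_RGB2HSV)
rect(hi&(hsv[...,2]<110),'jaw'); rect(hi&(hsv[...,2]>=120),'blk')
rect(roi&(np.abs(c[...,2]-.037)<.006)&(hsv[...,1]<60),'stone')
ca=cloud(a); roi=np.zeros((480,640),bool); roi[155:265,270:380]=1
rect(roi&(ca[...,2]>.12),'wtop',a)
rect(roi&(abs(ca[...,2]-.046)<.008),'rest',a)
```

```text
0.0030419477587407054 0.024295016218340196
0.0016688774397158378 0.0008480115453906727
hi [ 259  212  129   49 3017] ((518.893798828125, 54.61695098876953), (124.48653411865234, 22.94129753112793), 77.00169372558594) 0.07436008004132331
hi [ 252  250   62   39 1575] ((484.73760986328125, 95.52351379394531), (58.24989700317383, 27.08388900756836), 77.45279693603516) 0.07363913021619005
hi [ 314  252   65   49 2214] ((477.3345642089844, 31.487606048583984), (58.06931686401367, 40.70186233520508), 77.34988403320312) 0.07424044062370072
jaw [ 259  212  129   49 2977] ((518.8663330078125, 54.49811935424805), (124.24262237548828, 22.94129753112793), 77.00169372558594) 0.07435844800830245
blk [ 252  250   62   39 1534] ((484.69842529296875, 95.53223419189453), (58.24989700317383, 27.003559112548828), 77.45279693603516) 0.07379665293121558
blk [ 314  252   65   49 2121] ((477.0484619140625, 31.55181121826172), (58.06931686401367, 40.11539077758789), 77.34988403320312) 0.07448628608391307
stone [ 269  147  124   82 6671] ((559.633056640625, 47.553810119628906), (120.29669952392578, 61.909889221191406), 76.86500549316406) 0.03777699442575533
wtop [ 306  209   39   43 1053] ((577.4775390625, -242.3795166015625), (107.73340606689453, 31.124025344848633), 32.89985656738281) 0.12878374858153274
rest [300 178  53  52 670] ((551.0802001953125, -264.1539001464844), (64.04190826416016, 42.52363967895508), 41.55115509033203) 0.042240754423706145
```

View pics/crop3.png

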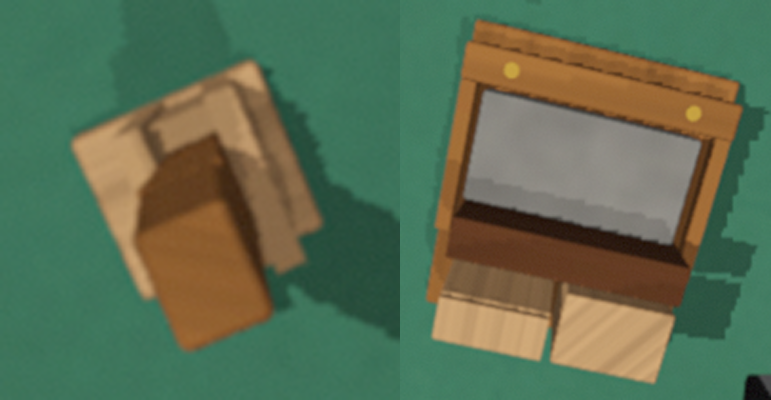

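Holder pose is consistent: left block top is 27 mm deep (the wide one, y=+32), right one 41 mm. Now to find which of the wedge's faces is the flat one.

Run:
```python
from h import *
np.set_printoptions(precision=4,suppress=True)
for f,(u0,u1,v0,v1) in {'w_wedge':(270,380,155,265),'top0':(410,490,190,250),'w_hold':(550,640,140,250),'scene0':(215,280,270,350)}.items():
    d=load(f+'.pkl'); c=cloud(d)[v0:v1,u0:u1].reshape(-1,3)
    c=c[(c[:,0]>.4)&(c[:,0]<.65)&(c[:,1]<-.15)]
    t=c[(c[:,2]>.122)&(c[:,2]<.136)]
    if len(t)>20:
        r=cv2.minAreaRect((t[:,:2]*1000).astype(np.float32)); print(f,len(t),r,t[:,2].mean())
    r=c[(c[:,2]>.03)&(c[:,2]<.12)]
    np.save(f+'_side.npy',r)
    yaw=None
d=load('w_wedge.pkl'); c=cloud(d)[155:265,270:380].reshape(-1,3); t=c[(c[:,2]>.122)]
d=load('w_wedge.pkl'); A=cv2.resize(d['color'][165:255,280:370],(560,560),interpolation=cv2.INTER_CUBIC); cv2.imwrite('pics/crop4.png',A[:,:,::-1])
```

```text
w_wedge 1035 ((548.3174438476562, -261.0890808105469), (36.060630798339844, 27.24166488647461), 41.424503326416016) 0.12741049206692381
top0 248 ((547.72412109375, -263.3565368652344), (36.57362365722656, 28.62942886352539), 40.45225524902344) 0.12630575314646184
scene0 179 ((550.6846923828125, -263.330810546875), (35.54751968383789, 31.9419002532959), 41.167945861816406) 0.12627554783066305
```

View pics/crop4.png

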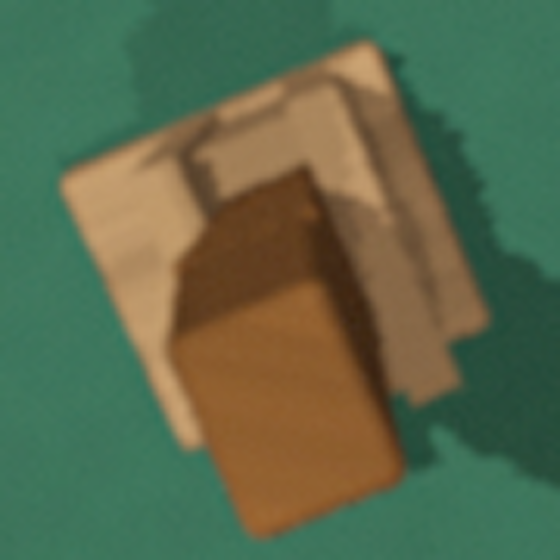

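Run:
```python
from h import *
np.set_printoptions(precision=1,suppress=True)
yaw=np.radians(41.3); yd=np.array([np.cos(yaw),np.sin(yaw)]); xd=np.array([yd[1],-yd[0]]) # xd = yd rotated -90
print(xd,yd)
c0=np.array([.5483,-.2611])
for f in ['w_wedge','w_hold','top0','scene0']:
    c=np.load(f+'_side.npy'); e=(c[:,:2]-c0)*1000; X=e@xd; Y=e@yd
    for z in range(50,120,8):
        m=(abs(c[:,2]*1000-z)<4)&(abs(X)<25)&(abs(Y)<27)
        if m.sum()>5: print(f,z,m.sum(),'X',X[m].min(),X[m].max(),'Y',Y[m].min(),Y[m].max())
```

```text
[ 0.7 -0.8] [0.8 0.7]
w_wedge 50 60 X -15.772170930144696 14.156799607789118 Y -16.300988653589204 26.656901908934092
w_wedge 58 37 X -9.647639387237156 14.167092428241517 Y -17.90188663254405 18.06376984014436
w_wedge 66 41 X -10.695716920495812 14.132063488365555 Y -16.0427328399194 18.28514360553252
w_wedge 74 52 X -13.493036193247871 14.024232776352452 Y -14.885719515051981 18.277793143819004
w_wedge 82 42 X -11.768301994701918 13.927496567909936 Y -13.570019132106358 18.05802865238894
w_wedge 90 47 X -11.285653263560183 13.874205414745184 Y -12.128386030757976 18.138389386087276
w_wedge 98 51 X -12.55678277710697 13.854043712850464 Y -13.965808462586223 18.06618619807797
w_wedge 106 58 X -12.130443641276804 13.768873498600616 Y -12.790616257456094 18.076143456684715
w_wedge 114 61 X -11.716295668771343 13.770820372552688 Y -14.306484209432716 18.188342108428852
w_hold 50 311 X -16.03203397624298 14.57303846307485 Y -26.630642079961383 25.953779450458473
w_hold 58 208 X -10.573748866559846 14.827497822253122 Y -17.35247577849737 19.63151711359294
w_hold 66 218 X -12.7693490300015
[... 1211 characters left out ...]
52215 Y -18.94123965091294 17.882059218302732
scene0 66 51 X -7.4561972006728245 18.96373790081595 Y -18.181424966863805 18.066246933964713
scene0 74 51 X -9.316380883619177 18.119736724153046 Y -17.27910290849438 17.857150022915846
scene0 82 58 X -9.105946664273242 18.360463080255542 Y -16.98321698376802 18.46164025907055
scene0 90 42 X -3.4628936735193485 17.191950851498348 Y -19.061674836930464 18.026524664361293
scene0 98 53 X -5.697980788385365 19.85616210963374 Y -16.83418710707341 18.018531711520083
scene0 106 59 X -6.052179236713567 17.463421898204707 Y -17.44889437262002 18.038114699516875
scene0 114 52 X -10.725098276579514 17.560215694939952 Y -17.07879785965247 17.873932563171675
```

Depth shows the flat face constant at +14 mm on the right side, world direction (0.66,−0.75). The left side thins out below z=72, so the wedge yaw is −48.7° and it needs a turn of +35.9°. Next I check reachability and take a second look from the pick orientation.

Run:
```python
from rig import ctrl, gripper_to, ik, sensors, vision, order
from h import *
np.set_printoptions(precision=4,suppress=True)
P=m2q(down(np.radians(-138.7))); Q=m2q(down(np.radians(-102.8)))
for p,q in [([.5483,-.2611,.29],P),([.5483,-.2611,.086],P),([.52,.087,.26],Q),([.52,.087,.1],Q)]: print(ik(p,q))
ctrl.movep([.5483,-.2611,.24],P)
s=sensors.read_state(); d=vision.get_image('wrist'); d['state']=s; pickle.dump(d,open('w2.pkl','wb')); cv2.imwrite('pics/w2.png',d['color'][:,:,::-1])
print(s['clock'])
c=cloud(d); m=(c[...,2]>.122)&(c[...,2]<.135)&(abs(c[...,0]-.548)<.04)&(abs(c[...,1]+.261)<.04)
n,l,st,_=cv2.connectedComponentsWithStats(m.astype(np.uint8))
i=1+np.argmax(st[1:,4]); t=c[l==i]
print(st[i],cv2.minAreaRect((t[:,:2]*1000).astype(np.float32)),t[:,2].mean())
```

```text
[-0.5648  0.4328  0.2088  1.3468  0.     -2.8564]
[-0.5648  0.5556 -0.1415  0.8737  0.     -2.8564]
[ 0.0271  0.2808 -0.091   1.199   0.     -2.8911]
[ 0.0271  0.407  -0.3544  0.8094  0.     -2.8911]
8.125
[ 295  212   46   34 1458] ((548.9901733398438, -261.4533996582031), (36.071014404296875, 26.444984436035156), 41.6987419128418) 0.12748082970578684
```

View pics/w2.png

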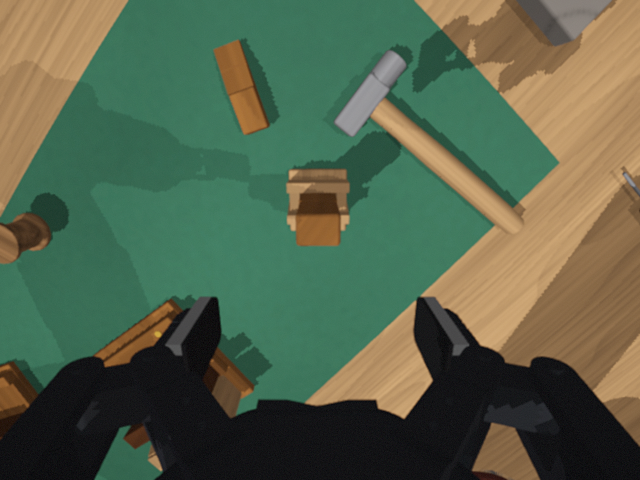

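The wedge top is at (317,230) px, aligned with the jaws, giving (549.0,−261.5) mm. That agrees with the first view, so I grasp and lift.

Run:
```python
from rig import ctrl, gripper_to, ik, sensors, vision, order
from h import *
np.set_printoptions(precision=4,suppress=True)
P=m2q(down(np.radians(-138.5)))
ctrl.move_linear([.549,-.2614,.13],rate=.2,frame=P)
ctrl.move_linear([.549,-.2614,.086],rate=.12)
gripper_to(0.0)
s=sensors.read_state(); print(s['clock'],s['opening'],s['contact_force'],s['tool_pos'])
ctrl.move_linear([.549,-.2614,.135],rate=.1)
ctrl.move_linear([.549,-.2614,.20],rate=.2)
s=sensors.read_state(); print(s['clock'],s['opening'],s['contact_force'],s['tool_pos'])
Q=m2q(down(np.radians(-102.8)))
ctrl.movep([.52,.087,.23],Q)
s=sensors.read_state(); d=vision.get_image('wrist'); d['state']=s; pickle.dump(d,open('w3.pkl','wb')); cv2.imwrite('pics/w3.png',d['color'][:,:,::-1])
print(s['clock'],s['opening'],s['contact_force'],s['tool_pos'])
c=cloud(d); b=(abs(c[...,2]-.074)<.008)&(c[...,0]>.4)&(c[...,0]<.6)&(abs(c[...,1]-.06)<.1)
n,l,st,_=cv2.connectedComponentsWithStats(b.astype(np.uint8))
for i in range(1,n):
    if st[i,4]>150:
        t=c[l==i]; print(st[i],cv2.minAreaRect((t[:,:2]*1000).astype(np.float32)),t[:,2].mean())
```

```text
9.9 0.03514252451166894 [-0.327   1.6567  5.9487] [ 0.5493 -0.2616  0.0866]
11.0167 0.03537858815660596 [ 0.3103 -0.0142  0.7339] [ 0.5489 -0.2613  0.1995]
12.3333 0.03559440437102584 [ 0.3317  0.3243 -0.5602] [0.5203 0.0861 0.2297]
[ 284  199  137   26 3422] ((518.9708862304688, 54.58236312866211), (124.55375671386719, 22.668882369995117), 77.23683166503906) 0.07440134419601536
[ 353  227   65   43 2552] ((476.9739074707031, 31.397377014160156), (58.59621047973633, 39.88261413574219), 77.7286605834961) 0.07441092851466614
```

View pics/w3.png

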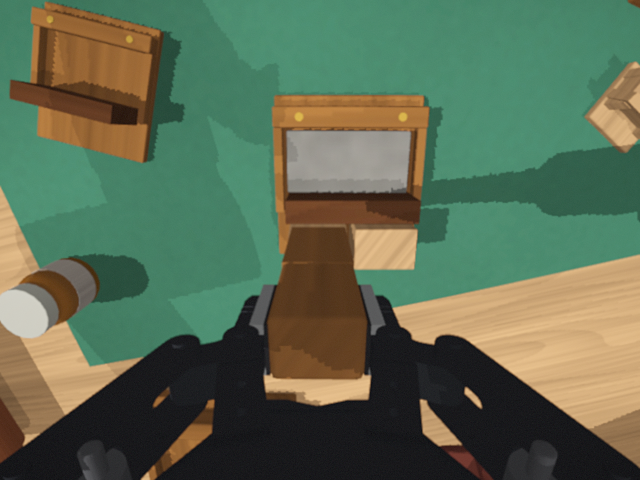

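The wedge is held upright at (318,300) px, with its flat face towards the jaw at (350,208). Next I measure the flat face in the hand by depth.

Run:
```python
from h import *
np.set_printoptions(precision=4,suppress=True)
d=load('w3.pkl'); c=cloud(d)
y=np.radians(-12.75); xh=np.array([np.cos(y),np.sin(y)]); yh=np.array([-xh[1],xh[0]])
tp=np.array(d['state']['tool_pos']); print(tp)
p=c[235:310,275:365].reshape(-1,3); p=p[p[:,2]>.12]
X=(p[:,:2]-tp[:2])@xh*1000; Y=(p[:,:2]-tp[:2])@yh*1000; Z=p[:,2]*1000
m=abs(X-14)<6; X,Y,Z=X[m],Y[m],Z[m]
A=np.c_[np.ones_like(X),Y,Z-150]; k=np.linalg.lstsq(A,X,rcond=None)[0]; print(k, (X-A@k).std(), Z.min(),Z.max(),Y.min(),Y.max())
# holder
j=np.array([518.97,54.58]); n=np.array([477.0,31.4])+np.array(xh)*20.0
ph=j/1000
print('jaw back face X rel tool',(j/1000-tp[:2])@xh*1000-11,'narrow front face',(n/1000-tp[:2])@xh*1000,'narrow ctr y',(n/1000-tp[:2])@yh*1000)
```

```text
[0.5203 0.0861 0.2297]
[13.9189  0.0133 -0.0032] 0.5817136254669306 170.43179181827526 265.770170798594 -19.852716258746707 20.112574160893242
jaw back face X rel tool -5.339046490865008 narrow front face -10.158397138808898 narrow ctr y -62.92948876944786
```

The face is vertical and 13.9 mm ahead of the tool; the slot runs from −10.0 (block) to −5.3 (jaw). Move above the mouth and enter gently.

```bash
cat > w.py <<'E'
from h import *
y=np.radians(-12.7); xh=np.array([np.cos(y),np.sin(y)]); yh=np.array([-xh[1],xh[0]])
tp=np.array([0.5203,0.0861]); Q=m2q(down(np.radians(-102.6)))
def tool(xb,h,yb=0.): # mm -> TCP
    p=tp+xh*(xb-23.9)/1000+yh*(1.07+yb)/1000; return [p[0],p[1],.0886+h/1000]
def rel(s):
    p=(np.array(s['tool_pos'])[:2]-tp)*1000; f=np.array(s['contact_force'])
    return np.array([p@xh+23.9, p@yh-1.07, s['tool_pos'][2]*1000-88.6, f[:2]@xh, f[:2]@yh, f[2]])
E
python3 - <<'E'
from rig import ctrl, gripper_to, ik, sensors, vision, order
from w import *
np.set_printoptions(precision=2,suppress=True)
def show(n,*a):
    s=sensors.read_state(); print(n,round(s['clock'],2),rel(s),*a)
ctrl.move_linear(tool(2,85),rate=.15,frame=Q); ctrl.pause(.2); show('above')
r=ctrl.move_linear(tool(2,66),rate=.08,threshold=5); show('mouth',r)
if not r:
    r=ctrl.move_linear(tool(2,48),rate=.05,threshold=5); show('in',r)
s=sensors.read_state(); d=vision.get_image('wrist'); d['state']=s; pickle.dump(d,open('w4.pkl','wb')); cv2.imwrite('pics/w4.png',d['color'][:,:,::-1])
d=vision.get_image('scene'); cv2.imwrite('pics/s4.png',cv2.resize(d['color'][180:310,270:420],(600,520),interpolation=cv2.INTER_CUBIC)[:,:,::-1])
E
```

```text
above 13.13 [ 3.05  0.07 85.92 -0.01  0.23 -1.12]
mouth 13.52 [ 1.88 -0.03 65.96 -0.86  0.06 -1.41] False
in 14.03 [ 1.81 -0.03 47.78 -0.09  0.03 -0.96] False
```

View pics/w4.png

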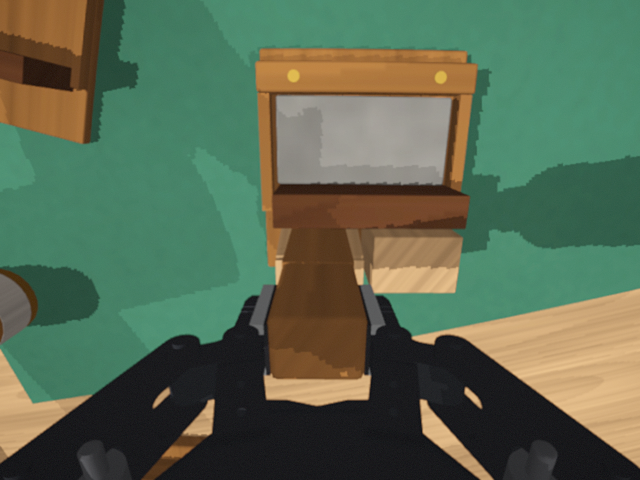

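View pics/s4.png

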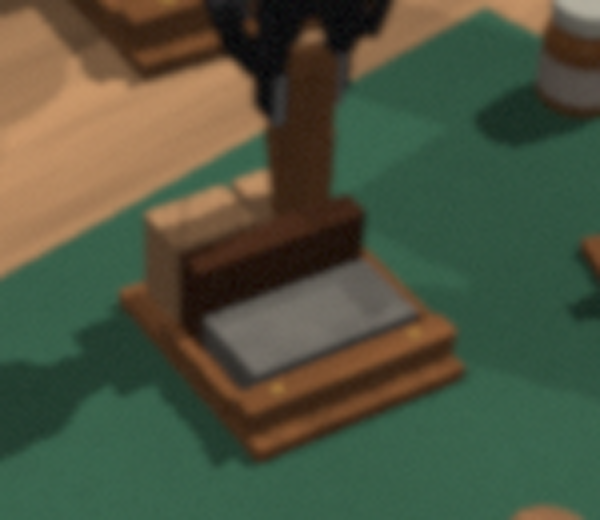

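The tip is in the wide slot between the wide block and the jaw at (322,235) px, with no contact. Now down the taper in steps, watching forces.

Run:
```python
from rig import ctrl, gripper_to, ik, sensors, vision, order
from w import *
np.set_printoptions(precision=2,suppress=True)
def show(n,*a):
    s=sensors.read_state(); v=rel(s); print(n,round(s['clock'],2),v,round(s['opening']*1000,1),*a); return v
for h,c in [(40,1.2),(34,1.2),(28,1.2),(24,1.0),(21,.9),(19,.8),(17,.7),(16,.6),(15,.5)]:
    ctrl.move_linear(tool(12-.247*h+c,h),rate=.04); v=show(h)
    if v[5]>8 or abs(v[3])>15: print('stop'); break
```

```text
40 14.47 [ 3.08 -0.09 39.65  0.09  0.28  0.09] 34.9
34 14.78 [ 4.72 -0.07 33.74  0.71  0.31 -0.79] 35.4
28 15.09 [ 6.07 -0.1  27.62 -0.94  0.12 -0.53] 35.6
24 15.34 [ 6.79 -0.09 23.62 -1.61 -0.24 -1.16] 35.1
21 15.59 [ 7.45 -0.04 20.7  -2.61  0.22 -2.11] 35.2
19 15.84 [ 7.95 -0.01 18.79 -2.16  0.33 -2.18] 35.3
17 16.09 [ 8.39 -0.01 16.8  -2.48  0.74 -2.21] 35.4
16 16.34 [ 8.47  0.02 15.9  -2.9   0.71 -0.29] 35.4
15 16.59 [ 8.54 -0.   14.93 -4.35  0.03  0.34] 35.6
```

Run:
```python
from rig import ctrl, gripper_to, ik, sensors, vision, order
from w import *
np.set_printoptions(precision=2,suppress=True)
def show(n,*a):
    s=sensors.read_state(); v=rel(s); print(n,round(s['clock'],2),v,round(s['opening']*1000,1),*a); return v
h=15
while h>8:
    h-=.5
    ctrl.move_linear(tool(12-.247*h+.4,h),rate=.02); v=show(h)
    if v[5]>8 or abs(v[3])>25: print('stop'); break
```

```text
14.5 16.84 [ 8.56  0.   14.53 -5.41  1.04  3.13] 35.3
14.0 17.09 [ 8.65  0.02 14.16 -6.61  1.24  3.24] 35.5
13.5 17.34 [ 8.7   0.04 13.87 -6.08 -0.09  6.52] 35.3
13.0 17.59 [ 8.77  0.07 13.61 -8.53 -0.16  9.96] 35.8
stop
```

Run:
```python
from rig import ctrl, gripper_to, ik, sensors, vision, order
from w import *
np.set_printoptions(precision=2,suppress=True)
def show(n,*a):
    s=sensors.read_state(); v=rel(s); print(n,round(s['clock'],2),v,round(s['opening']*1000,1),*a); return v
h=13
while h>8:
    h-=.4
    ctrl.move_linear(tool(12-.247*h+.4,h),rate=.02); v=show(h)
    if v[5]>15 or abs(v[3])>25: print('stop'); break
ctrl.pause(.5); show('hold')
s=sensors.read_state(); d=vision.get_image('wrist'); d['state']=s; pickle.dump(d,open('w5.pkl','wb')); cv2.imwrite('pics/w5.png',d['color'][:,:,::-1])
c=cloud(d); hsv=cv2.cvtColor(d['color'],cv2.COLOR_RGB2HSV)
H=tp+xh*(45-33.9)/1000*1+yh*(1.07-32)/1000
def rect(m,n):
    k,l,st,_=cv2.connectedComponentsWithStats(m.astype(np.uint8)); i=1+np.argmax(st[1:,4]); t=c[l==i]
    r=cv2.minAreaRect((t[:,:2]*1000).astype(np.float32)); print(n,st[i],r,t[:,2].mean())
g=(abs(c[...,0]-.54)<.12)&(abs(c[...,1]-.05)<.12)
rect(g&(abs(c[...,2]-.037)<.006)&(hsv[...,1]<70),'stone')
rect(g&(abs(c[...,2]-.074)<.006)&(hsv[...,2]<120)&(c[...,0]>.49),'jaw')
rect(g&(abs(c[...,2]-.032)<.003)&(hsv[...,1]>90)&(c[...,0]>.57),'fence')
```

```text
12.6 17.84 [ 8.79  0.08 13.46 -9.86 -0.41 13.05] 35.5
12.2 18.09 [  8.84   0.1   13.29 -10.64   0.27  17.06] 35.4
stop
hold 18.59 [  8.82   0.1   13.27 -11.1   -0.33  17.41] 35.3
stone [  269    97   204   103 19939] ((563.146484375, 46.091819763183594), (121.69074249267578, 60.701107025146484), 77.30953979492188) 0.037754913570190125
jaw [ 265  209  233   48 9113] ((522.5040893554688, 53.15797424316406), (124.23393249511719, 23.06416893005371), 77.48292541503906) 0.07458117214791155
fence [ 246   61  257   40 8934] ((601.7171020507812, 35.771728515625), (151.92198181152344, 20.595975875854492), 77.07463073730469) 0.03275664278030328
```

View pics/w5.png

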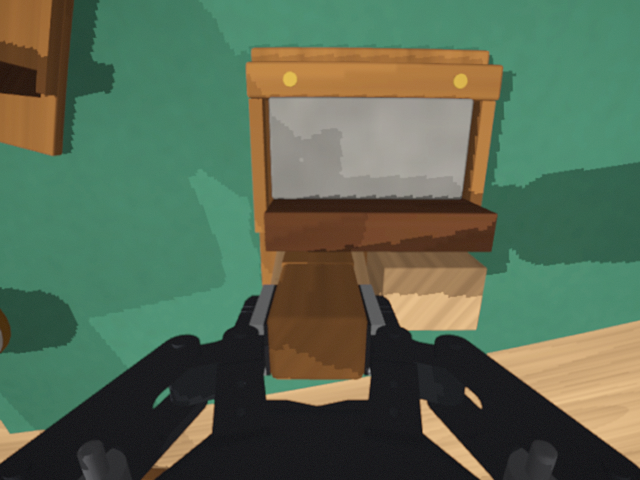

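Everything is flush: stone to fence centre distance is 39.9 mm (40 expected) and yaws agree within 0.4°. The arm's own sideways push is 11 N. I'll shift a little of it onto the block so the wedge surely bears there, then recheck.

Run:
```python
from rig import ctrl, gripper_to, ik, sensors, vision, order
from w import *
np.set_printoptions(precision=2,suppress=True)
def show(n,*a):
    s=sensors.read_state(); v=rel(s); print(n,round(s['clock'],2),v,round(s['opening']*1000,1),*a); return v
h=12.2
ctrl.move_linear(tool(12-.247*h+.25,h-.1),rate=.02); ctrl.pause(.2); show('a')
ctrl.move_linear(tool(12-.247*h+.1,h-.15),rate=.02); ctrl.pause(.6); show('b'); ctrl.pause(.3); show('c')
s=sensors.read_state(); d=vision.get_image('wrist'); d['state']=s
c=cloud(d); hsv=cv2.cvtColor(d['color'],cv2.COLOR_RGB2HSV)
def rect(m,n):
    k,l,st,_=cv2.connectedComponentsWithStats(m.astype(np.uint8)); i=1+np.argmax(st[1:,4]); t=c[l==i]
    r=cv2.minAreaRect((t[:,:2]*1000).astype(np.float32)); print(n,r,t[:,2].mean()); return np.array(r[0])
g=(abs(c[...,0]-.54)<.12)&(abs(c[...,1]-.05)<.12)
S=rect(g&(abs(c[...,2]-.037)<.006)&(hsv[...,1]<70),'stone')
F=rect(g&(abs(c[...,2]-.032)<.003)&(hsv[...,1]>90)&(c[...,0]>.57),'fence'); print((F-S)@xh)
p=c[250:370,280:355].reshape(-1,3); X=(p[:,:2]-np.array(s['tool_pos'])[:2])@xh*1000; m=abs(X-14)<5; print(np.polyfit(p[m,2]*1000,X[m],1))
```

```text
a 19.09 [  8.78   0.1   13.24 -10.78  -0.73  18.43] 34.9
b 19.94 [  8.79   0.1   13.25 -10.62   0.51  18.54] 35.5
c 20.24 [  8.78   0.07  13.27 -10.59  -0.47  18.08] 35.5
stone ((563.1776123046875, 46.721717834472656), (120.25736236572266, 60.76488494873047), 77.41989135742188) 0.03776395087310011
fence ((601.8106079101562, 35.68292236328125), (151.297119140625, 20.325361251831055), 77.18760681152344) 0.032757905112351354
40.11465903421196
[-0.02 15.33]
```

Run:
```python
from rig import ctrl, gripper_to, ik, sensors, vision, order
from w import *
np.set_printoptions(precision=2,suppress=True)
def show(n,*a):
    s=sensors.read_state(); v=rel(s); print(n,round(s['clock'],2),v,round(s['opening']*1000,1),*a); return v
h=12.2
ctrl.move_linear(tool(12-.247*h-.15,h-.15),rate=.02); ctrl.pause(.4); show('a')
ctrl.move_linear(tool(12-.247*h-.35,h-.15),rate=.02); ctrl.pause(.6); show('b'); ctrl.pause(.5); show('c')
```

```text
a 20.94 [ 8.77  0.08 13.27 -8.65 -0.18 17.56] 35.5
b 21.79 [ 8.75  0.09 13.26 -9.09 -0.31 16.49] 35.4
c 22.29 [ 8.75  0.11 13.26 -9.3  -1.13 16.67] 35.4
```

Run:
```python
from rig import order, sensors
from w import *
order.sign_off(); s=sensors.read_state(); print(s['clock'],rel(s).round(2),s['opening'])
```

```text
the job is handed in; nothing more can be done
the job is handed in; nothing more can be done
```

The job is handed in with the wedge pressed tight in the wide slot, still gripped. The system gave no verdict.

I gripped the larger wedge across its width and lifted it out of its rest. I turned it +36° so its slope faced the leaning block of the middle-sized holder. It then went down into the wide slot (holder y=+32), led along the taper, until it was tight. The hammer, spool and jar were never approached.

**Last checks:**
- **Stone:** its centre was 40.1 mm from the fence's centre, where 40 mm is flush. The yaws agreed within about 0.25°.
- **Wedge:** its flat face was about 1° from vertical. Its tip was about 13 mm above the board, taken from the arm's height and assuming no slip in the grip.
- **Forces:** about 17 N downwards and 9 N towards the jaw, steady, with the fingers at 35.4 mm on the handle. The clock read 22.3 s.

**Not confirmed:**
- **Contact forces:** I could not measure the individual forces between wedge, block, jaw and stone. That the block carries enough load is inferred from the balance of forces.
- **Arm's sideways push:** moving the commanded position back about 0.75 mm only lowered it from 11 to 9 N, less than I expected.
- **Stone picture:** the last stone check came before that final 0.45 mm change. Afterwards I only rechecked the arm's position, the forces and the finger opening.

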